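# Press the sample plate of a seed moisture meter

## Task

Take the broad-footed hand tamper from the rubber tool mat and press it squarely, foot flat and centred, on the moisture meter's sprung round plate until the plate bottoms out, holding it down for about a second so that the meter takes its reading. Then lift off so that the plate springs back, and stand the tamper upright on the tool mat again. Leave the narrow-footed tamper, the jar and the yellow bin where they are.

Things in the scene. Friction and masses are not known exactly. Their poses are not given: they have to be found in the camera images.
- tamper_mid (a point): Middle (half-way up its axis, z up) of the loose broad-footed tamper, 0.35 kg, 110 mm tall: steel foot 64 mm across, 16 mm thick, flat underside 55 mm below this point, a cone above it, then a straight round wooden handle 30 mm in diameter from 19 mm below to 51 mm above this point. The other tamper on the mat, 120 mm away, is alike but its foot is 36 mm across: leave it.
- plate_top (a point): Centre of the top of the round sprung steel plate, 70 mm across, 8 mm thick, on a black bellows above a fixed grey bench instrument (250 x 190 mm, 60 mm high, green screen), 35 mm off its middle. It moves with the plate: 86 mm above the bench when up, 68 mm when bottomed; z up.
- plate (a joint): How far the plate is pressed down, in m: 0 fully up, 0.018 bottomed on the instrument. It gives from about 5 N, needs about 11.5 N at the bottom and springs back when let go; the tamper's weight alone does not press it.
- mat: Flat black rubber tool mat fixed to the bench, 130 x 270 x 6 mm (its x, y, z); origin at the centre of its underside, top 6 mm above the bench. The tampers stand on it 60 mm either side of its middle along its y.
Mind the look-alikes: they are no part of the job. Leave any blue or pink look-alike of the part that bears tamper_mid alone.

How it is judged:
By the outcome, as a careful person would: the job done as asked, in the order asked, and still so for the second after the job is handed in, with the robot touching nothing.
It also fails if it takes over 50 s, if anything falls off the work surface, if the arm or the gripper's body presses on something with over 40 N, if the wrist force passes 120 N, or if a joint passes its speed limit or range.

## Robot

A 6-joint arm with a two-finger parallel gripper is mounted at the origin on the work surface. World frame = base frame: x ahead of the robot, y to its left, z up, the work surface at z = 0. Lengths are in m, angles in rad, forces in N, time in s.
With the tool pointing down it reaches from about 0.35 to 0.975 m from the base axis. Payload 4.9 kg.
Tool frame: the origin (TCP) lies on the centre line of the jaws, within the pads' length; the fingertips stand 17 mm ahead of it and the grasp point (between the pads) lies 2 mm behind it (ctrl.tcp_to_tips is the x of the fingertips in the tool frame, in m); x points along the fingers, z is the direction in which the jaws open and shut, and the axes are right-handed (so a half turn about x gives the same grasp; the last joint's range is limited). The gripper opens to 85 mm and grips with 20 to 120 N. Pads are 22 mm wide; open, the fingers measure 114 mm over their backs; the gripper's body (76 mm by 85 mm) begins 54 mm behind the grasp point. The pads swing forward as they close: fully open they stand 13 mm farther back than shut.
Start: joints at [-1.395, 0.053, 1.613, -0, 1.476, -0.119], TCP at [0.182, -0.598, 0.248] pointing down, gripper open.
Joint ranges: [-3.01, 3.01], [-1.01, 2.22], [0.06, 2.58], [-1.02, 4.17], [0.09, 2.62], [-3.14, 3.14]. Speed limits (rad/s): [2.57, 2.57, 3.14, 3.14, 3.14, 3.14].

## Interface

Orientations are given as a rotation vector (axis times angle).
In Python, from station import ctrl, cams, finder gives the robot as it stands.
- The arm moves only by the tool step_arm, never from a script. Its argument "moves" is a list of rows, each a list of 3 entries, a list of its own where there are three numbers: the shift along the tool's x, y, z in cm, then the turn, a rotation vector about the tool's x, y, z in degrees, then the opening, from 0 (shut) to 1 (fully open). A call has exactly 10 rows; each row is the pose to reach, as a shift and turn from the pose measured when the call began, along the tool's axes at that moment; what a row does not reach only later rows make up. A row lasts 1/12 s, in which the tool goes at most 41.7 mm and 7.16 degrees, less where a joint would pass 70% of its speed; a pose out of reach is approached as far as the arm can. A call with a gripper value outside its range is refused whole. The fingers move at their own pace and stop on an object; "grip_force" is the grip in N (left out, the last holds). Time passes only in rows, so rows that repeat a pose let the fingers close, or fill a call up. It gives the time, the measured TCP pose, the force and the opening at its end, in the units of the state.
- ctrl.get_obs(): the state, without advancing time (a new reading comes with each control period).
- cams.get_image(name): name is "scene" or "side" or "wrist"; returns a dict with "pixels" (384x512x3 uint8, blue, green, red), "fx", "fy", "cx", "cy" (pixels), "dist_coeffs" ([k1, k2, p1, p2, k3] as OpenCV has them; the pictures are not rectified), "position" and "attitude" of the camera in the world. Camera axes: x right, y up, looking along -z (the intrinsics and any distortion apply to the point x, -y, -z); pixel columns grow to the right and rows downward; lengths in m; the calibration is good to about 2 mm. A picture is of the moment at which its call begins. There is no depth.
- ctrl.finish_job(): hands the job in, once; it reports no verdict.
Trained networks look in the newest picture that a camera, given by its name, has taken for a name from the list of things; names that differ only in an ending like _2 or _b are one class to them, and where a whole thing is asked for, a point or a joint stands for the part that bears it (a point fixed in the world has none). Each returns a list of dicts, best first, with "conf" (0 to 1); they miss things now and then, are a little off and sometimes report something else, mostly with a low value. They report only what shows in the picture. A call takes as long as a camera call. They do not tell look-alikes from the thing itself.
- finder.find_in(camera, name): "at" ([column, row] in pixels, amid what is visible of it).
- finder.regions_of(camera, name): "region" (384x512 bool, what is visible of it) and "at" ([column, row] in pixels, amid what is visible of it).
- finder.tip_of(camera, name): "at" ([column, row] in pixels: a listed point, or the origin of a listed thing).
The state is a dict: "t": time; "q": joint angles; "dq": joint speeds; "effort": joint torques, N m; "tool_pos": TCP position; "tool_rot": TCP orientation; "contact_force": force on the tool from outside, world axes, zero at the start; "wrist_torque": the same for the moment, N m; "opening": finger opening in m.
Only numpy, scipy, OpenCV 4.12 (cv2) and the standard library are available. Lean on these libraries where they do the work, as an engineer would, in place of code of your own. Each camera call takes 0.05 s, during which the arm holds its last target. There are 200 camera calls.

## Working session

There is one attempt and no reset: what is moved stays moved. The work goes in short steps, Python scripts to look and compute and a tool call to move; the robot and the scene stay as the last step left them, time stands still between calls to the robot, and variables do not carry over. Pictures are saved under pics/ and viewed, on a budget of 10 in all, crops included, one or two more only if the job needs it, and the job is handed in when it is done.

Besides the shell and the picture viewer there is one more tool, called after "Request:" in YAML: its name, and indented under it one key for each argument. step_arm: Moves the arm, as the interface text tells. Its arguments: {"type":"object","properties":{"moves":{"type":"array"},"grip_force":{"type":"number"}},"required":["moves"]}

```bash
mkdir -p pics; cat > h.py <<'E'
import numpy as np, cv2
from scipy.spatial.transform import Rotation as R
from station import ctrl, cams, finder
def att(a):
    a=np.array(a,float)
    return a if a.shape==(3,3) else (R.from_rotvec(a).as_matrix() if a.size==3 else R.from_quat(a).as_matrix())
def ray(im,uv):
    K=np.array([[im["fx"],0,im["cx"]],[0,im["fy"],im["cy"]],[0,0,1]])
    p=cv2.undistortPoints(np.array([[uv]],float),K,np.array(im["dist_coeffs"],float))[0,0]
    d=att(im["attitude"])@np.array([p[0],-p[1],-1]); return np.array(im["position"],float),d/np.linalg.norm(d)
def proj(im,X):
    K=np.array([[im["fx"],0,im["cx"]],[0,im["fy"],im["cy"]],[0,0,1]])
    c=att(im["attitude"]).T@(np.array(X,float)-np.array(im["position"])); c=np.array([c[0],-c[1],-c[2]])
    return cv2.projectPoints(c.reshape(1,1,3),np.zeros(3),np.zeros(3),K,np.array(im["dist_coeffs"],float))[0].ravel()
def tri(rs):
    A=0;b=0
    for o,d in rs:
        M=np.eye(3)-np.outer(d,d);A=A+M;b=b+M@o
    X=np.linalg.solve(A,b); return X,[np.linalg.norm((np.eye(3)-np.outer(d,d))@(X-o)) for o,d in rs]
def atz(r,z): o,d=r; return o+d*(z-o[2])/d[2]
E
cat > a.py <<'E'
from h import *
np.set_printoptions(precision=4,suppress=True)
o=ctrl.get_obs();print(o["t"],o["tool_pos"],o["tool_rot"],o["opening"],ctrl.tcp_to_tips)
ims=[]
for c in ["scene","side"]:
    im=cams.get_image(c);ims.append(im["pixels"]);print(c,im["position"],im["attitude"])
    for n in ["tamper_mid","plate_top","mat"]:
        for r in finder.tip_of(c,n):
            if r["conf"]>.2: print(c,n,np.round(r["at"],1),round(r["conf"],2),"at z",atz(ray(im,r["at"]),{"tamper_mid":.061,"plate_top":.086,"mat":0}[n]))
    cv2.imwrite(f"pics/{c}1.png",im["pixels"])
E
python3 a.py
```

```text
0.0 [ 0.1815 -0.5975  0.2471] [ 0.9907  1.3359 -0.9884] 0.08539586977748205 0.017
scene [1.1106 0.3978 0.8577] [0.3894 0.7741 2.0802]
scene tamper_mid [190.5 217.2] 0.97 at z [ 0.7019 -0.076   0.061 ]
scene tamper_mid [254.9 151.9] 0.76 at z [ 0.4226 -0.0795  0.061 ]
scene tamper_mid [209.8 173.9] 0.56 at z [ 0.5615 -0.1293  0.061 ]
scene plate_top [329.4 236.3] 0.89 at z [0.5732 0.2339 0.086 ]
scene mat [206.7 175. ] 0.68 at z [ 0.528  -0.1742  0.    ]
scene mat [191.9 185.4] 0.58 at z [ 0.5831 -0.1828  0.    ]
side [ 0.2591 -0.5672  0.6271] [ 0.8499 -0.1987 -0.482 ]
side tamper_mid [324.2 192. ] 0.98 at z [ 0.6987 -0.0754  0.061 ]
side tamper_mid [218.8 241.8] 0.87 at z [ 0.422  -0.0915  0.061 ]
side tamper_mid [291.3 228.8] 0.56 at z [ 0.5688 -0.135   0.061 ]
side mat [306.2 268.1] 0.7 at z [ 0.568  -0.1973  0.    ]
```

View pics/scene1.png

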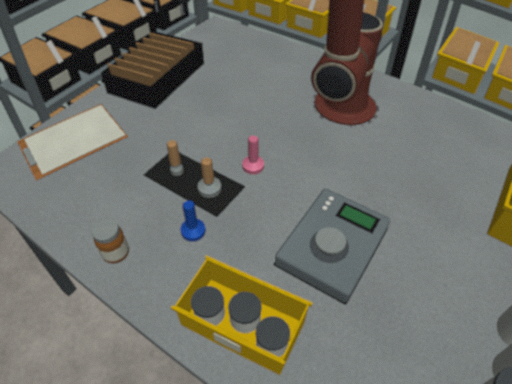

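View pics/side1.png

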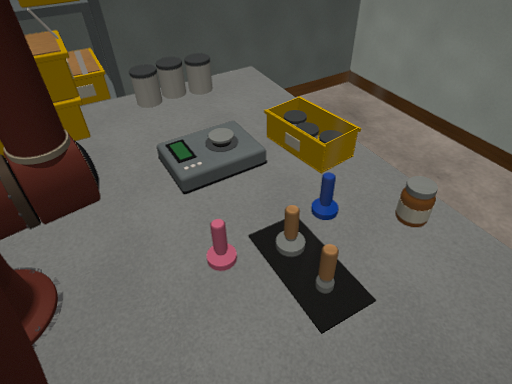

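The broad tamper shows at (208,178) in scene and (291,230) in side. The narrow one is at (174,158) and (327,270). The plate is at (330,240) and (220,136). The blue and pink look-alikes stand either side of the mat.

```bash
cat >> h.py <<'E'
def rot_down(phi): # tool x down, jaw axis z at world angle phi
    z=np.array([np.cos(phi),np.sin(phi),0]);x=np.array([0,0,-1.]);return np.stack([x,np.cross(z,x),z],1)
def move(pos,phi=None):
    o=ctrl.get_obs();T=R.from_rotvec(o["tool_rot"]);p=np.array(o["tool_pos"])
    M=T.as_matrix();print("t",o["t"],"pos",p.round(4),"x",M[:,0].round(3),"z",M[:,2].round(3),"F",np.round(o["contact_force"],1),"open",round(o["opening"],4))
    s=M.T@(np.array(pos)-p)*100
    r=np.zeros(3)
    if phi is not None:
        c=[np.degrees((T.inv()*R.from_matrix(rot_down(a))).as_rotvec()) for a in (phi,phi+np.pi)]
        for k in c: print("  alt",k.round(2))
    print("shift cm",s.round(2))
E
cat > b.py <<'E'
from h import *
np.set_printoptions(precision=4,suppress=True)
S=cams.get_image("scene");D=cams.get_image("side")
def near(c,n,uv,f=finder.find_in):
    l=[r for r in f(c,n) if np.linalg.norm(np.array(r["at"])-uv)<22]; print(c,n,[(np.round(r["at"],1),round(r["conf"],2)) for r in l]); return l[0]["at"] if l else None
for n,a,b in [("tamper_mid",(209,174),(291,229)),("plate_top",(329,236),(220,134))]:
    u=near("scene",n,a,finder.tip_of);v=near("side",n,b,finder.tip_of)
    if v is None: v=near("side",n,b)
    if u is not None and v is not None: print(n,tri([ray(S,u),ray(D,v)]))
# mat mask by darkness in scene, on z=.006
for im,seed in ((S,(180,180)),(D,(310,300))):
    l=[r for r in finder.regions_of("scene" if im is S else "side","mat")]
    for r in l[:1]:
        c=cv2.minAreaRect(np.array([atz(ray(im,(x,y)),.006)[:2] for y,x in np.argwhere(r["region"])],np.float32)*1000);print("mat",r["conf"],c)
print("narrow tops",tri([ray(S,(173,143)),ray(D,(329,247))]))
move([.565,-.132,.2],0)
E
python3 b.py
```

```text
scene tamper_mid [(array([207.7, 176.9]), 0.78)]
side tamper_mid [(array([291.3, 226.6]), 0.75)]
tamper_mid (array([ 0.5727, -0.1282,  0.0595]), [np.float64(0.0005379026348291898), np.float64(0.0005379026348291836)])
scene plate_top [(array([330.6, 238.3]), 0.9)]
side plate_top [(array([224.5, 134.8]), 0.91)]
plate_top (array([0.5843, 0.236 , 0.0879]), [np.float64(0.0065291335399798615), np.float64(0.006529133539979899)])
mat 0.68 ((571.3339233398438, -190.8695068359375), (132.6380615234375, 272.15777587890625), 0.799781084060669)
mat 0.61 ((569.4574584960938, -192.81541442871094), (132.84898376464844, 272.91162109375), 0.6527766585350037)
narrow tops (array([ 0.5703, -0.2471,  0.1172]), [np.float64(0.0022389118956175607), np.float64(0.0022389118956177858)])
t 0.8 pos [ 0.1816 -0.598   0.2483] x [-0. -0. -1.] z [ 0.291 -0.957  0.   ] F [-0.  -0.9  0.8] open 0.0851
  alt [-73.11  -0.     0.  ]
  alt [106.89   0.     0.  ]
shift cm [  4.83  50.23 -33.45]
```

Request:
step_arm:
  moves:
    - [[0,3,-2],[-4.4,0,0],1]
    - [[0,6,-4],[-8.8,0,0],1]
    - [[0,9,-6],[-13.2,0,0],1]
    - [[0,12,-8],[-17.6,0,0],1]
    - [[0,15,-10],[-22,0,0],1]
    - [[0,18,-12],[-26.4,0,0],1]
    - [[0,21,-14],[-30.8,0,0],1]
    - [[0,24,-16],[-35.2,0,0],1]
    - [[0,27,-18],[-39.6,0,0],1]
    - [[0,30,-20],[-44,0,0],1]
  grip_force: 70

```text
t: 1.63
tool_pos: [0.4114, -0.318, 0.2486]
tool_rot: [0.395, 1.534, -0.396]
contact_force: [-0.0, 0.2, -0.4]
opening: 0.0853
```

```bash
python3 -c "
from h import *
move([.572,-.130,.25],0)"
```

```text
t 1.6333 pos [ 0.4114 -0.318   0.2486] x [ 0.001 -0.001 -1.   ] z [ 0.875 -0.483  0.001] F [-0.   0.2 -0.4] open 0.0853
  alt [-2.89e+01  4.00e-02  2.00e-02]
  alt [ 1.511e+02  3.000e-02 -6.000e-02]
shift cm [-0.14 24.22  4.97]
```

Request:
step_arm:
  moves:
    - [[0,3,0.6],[-3.6,0,0],1]
    - [[0,6,1.2],[-7.2,0,0],1]
    - [[0,9,1.8],[-10.8,0,0],1]
    - [[0,12,2.4],[-14.4,0,0],1]
    - [[0,15,3],[-18,0,0],1]
    - [[0,18,3.6],[-21.6,0,0],1]
    - [[0,21,4.3],[-25.2,0,0],1]
    - [[0,24.2,5],[-28.9,0,0],1]
    - [[0,24.2,5],[-28.9,0,0],1]
    - [[0,24.2,5],[-28.9,0,0],1]

```text
t: 2.47
tool_pos: [0.5727, -0.1291, 0.2485]
tool_rot: [-0.002, 1.571, 0.001]
contact_force: [-0.8, -0.0, 0.6]
opening: 0.0857
```

```bash
cat > c.py <<'E'
from h import *
W=cams.get_image("wrist");cv2.imwrite("pics/w1.png",W["pixels"]);print(W["position"])
for f in (finder.tip_of,finder.find_in):
  for r in f("wrist","tamper_mid"): print(f.__name__,np.round(r["at"],1),round(r["conf"],2),atz(ray(W,r["at"]),.061).round(4))
for z in (.006,.112): print(z,proj(W,[.572,-.13,z]).round(1))
move([.572,-.130,.085],0)
E
python3 c.py
```

```text
[ 0.57167039 -0.06266629  0.37507225]
call [ 99.1 127.6] 0.78 [ 0.4229 -0.0854  0.061 ]
call [252.  174.3] 0.61 [ 0.5677 -0.1303  0.061 ]
call [390.3 119.5] 0.6 [ 0.6974 -0.0772  0.061 ]
call [383.1 119.1] 0.7 [ 0.6905 -0.0769  0.061 ]
call [254.4 169.8] 0.62 [ 0.57   -0.1259  0.061 ]
0.006 [256.5 163.8]
0.112 [256.5 187. ]
t 2.6167 pos [ 0.5717 -0.1309  0.2485] x [ 0.    -0.001 -1.   ] z [ 1.    -0.001  0.   ] F [-0.  -0.3 -0.3] open 0.0857
  alt [-0.07  0.01  0.05]
  alt [ 1.7993e+02  8.0000e-02 -2.0000e-02]
shift cm [16.35  0.11  0.03]
```

View pics/w1.png

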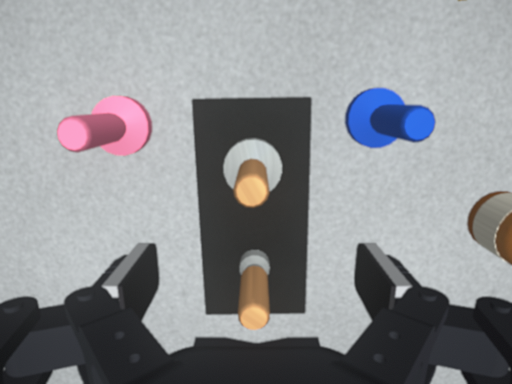

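The wrist view shows the broad tamper's foot centred near (252,167) and its handle top near (252,190), between the jaws. I'll convert both to positions.

```bash
cat > d.py <<'E'
from h import *
W=cams.get_image("wrist");g=W["pixels"]
hsv=cv2.cvtColor(g,cv2.COLOR_BGR2HSV)
wood=((hsv[...,0]<22)&(hsv[...,1]>70)).astype(np.uint8);wood[:, :225]=0;wood[:,280:]=0;wood[212:]=0
foot=((hsv[...,1]<40)&(hsv[...,2]>90)).astype(np.uint8);foot[:, :205]=0;foot[:,300:]=0;foot[:110]=0;foot[225:]=0
w=max(cv2.findContours(wood,0,2)[0],key=cv2.contourArea);f=max(cv2.findContours(foot|wood,0,2)[0],key=cv2.contourArea)
bw,bf=cv2.boundingRect(w),cv2.boundingRect(f);print(bw,bf)
# handle end ellipse: bottom width circle ; foot top circle from columns & top row
r=bw[2]/2; print("top",atz(ray(W,(bw[0]+r,bw[1]+bw[3]-r)),.112).round(4))
for k,(u) in enumerate([(bf[0],167),(bf[0]+bf[2],167),(bf[0]+bf[2]/2,bf[1])]): print("foot edge",atz(ray(W,u),.018).round(4))
print("pads shift",ctrl.get_obs()["tool_pos"])
E
python3 d.py
```

```text
(234, 158, 37, 48) (224, 136, 60, 70)
top [ 0.5677 -0.1323  0.112 ]
foot edge [ 0.5353 -0.1332  0.018 ]
foot edge [ 0.6012 -0.1333  0.018 ]
foot edge [ 0.5683 -0.0995  0.018 ]
pads shift [ 0.57161617 -0.13114271  0.24863305]
```

Request:
step_arm:
  moves:
    - [[2,0,-0.4],[0,0,0],1]
    - [[5,0,-0.4],[0,0,0],1]
    - [[8,0,-0.4],[0,0,0],1]
    - [[11,0,-0.4],[0,0,0],1]
    - [[13.5,0,-0.4],[0,0,0],1]
    - [[15.5,0,-0.4],[0,0,0],1]
    - [[17,0,-0.4],[0,0,0],1]
    - [[17,0,-0.4],[0,0,0],1]
    - [[17,0,-0.4],[0,0,0],1]
    - [[17,0,-0.4],[0,0,0],1]

```text
t: 3.5
tool_pos: [0.5683, -0.1321, 0.08]
tool_rot: [0.001, 1.568, -0.003]
contact_force: [-0.3, 0.6, 0.2]
opening: 0.0854
```

```bash
python3 -c "
from h import *
W=cams.get_image('wrist');cv2.imwrite('pics/w2.png',W['pixels'])
move([.568,-.1315,.078],0)"
```

```text
t 3.55 pos [ 0.5687 -0.1321  0.0806] x [ 0.003 -0.002 -1.   ] z [ 1.    -0.002  0.003] F [-0.2  0.9  0.7] open 0.0857
  alt [-0.13  0.19  0.11]
  alt [ 1.7987e+02  1.7000e-01 -3.0000e-01]
shift cm [ 0.25  0.06 -0.07]
```

View pics/w2.png

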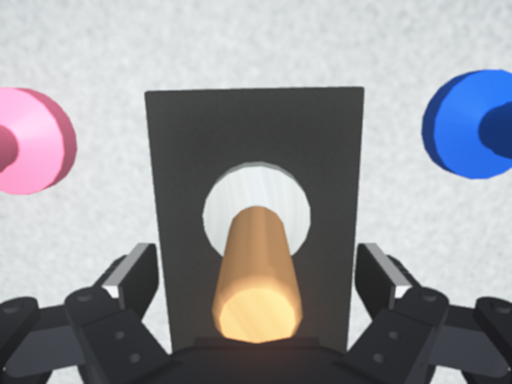

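The handle is centred at about column 257 between the pads. Closing.

Request:
step_arm:
  moves:
    - [[0.2,0,0],[0,0,0],0.6]
    - [[0.2,0,0],[0,0,0],0.3]
    - [[0.2,0,0],[0,0,0],0]
    - [[0.2,0,0],[0,0,0],0]
    - [[0.2,0,0],[0,0,0],0]
    - [[0.2,0,0],[0,0,0],0]
    - [[0.2,0,0],[0,0,0],0]
    - [[0.2,0,0],[0,0,0],0]
    - [[0.2,0,0],[0,0,0],0]
    - [[0.2,0,0],[0,0,0],0]
  grip_force: 80

```text
t: 4.38
tool_pos: [0.5687, -0.1322, 0.0791]
tool_rot: [0.0, 1.568, -0.003]
contact_force: [-3.7, -0.6, 6.8]
opening: 0.0286
```

```bash
python3 -c "
from h import *
move([.568,-.1315,.20],0)"
```

```text
t 4.3833 pos [ 0.5687 -0.1322  0.0791] x [ 0.003 -0.002 -1.   ] z [ 1.    -0.002  0.003] F [-3.7 -0.6  6.8] open 0.0286
  alt [-0.13  0.17  0.12]
  alt [179.87   0.19  -0.27]
shift cm [-12.09   0.05  -0.03]
```

Request:
step_arm:
  moves:
    - [[-0.5,0,0],[0,0,0],0]
    - [[-2,0,0],[0,0,0],0]
    - [[-4,0,0],[0,0,0],0]
    - [[-6,0,0],[0,0,0],0]
    - [[-8,0,0],[0,0,0],0]
    - [[-10,0,0],[0,0,0],0]
    - [[-12,0,0],[0,0,0],0]
    - [[-14,0,0],[0,0,0],0]
    - [[-14.5,0,0],[0,0,0],0]
    - [[-14.5,0,0],[0,0,0],0]

```text
t: 5.22
tool_pos: [0.569, -0.1321, 0.2254]
tool_rot: [-0.001, 1.565, -0.004]
contact_force: [-0.8, 0.3, -4.0]
opening: 0.0284
```

```bash
cat > e.py <<'E'
from h import *
S=cams.get_image("scene");D=cams.get_image("side");cv2.imwrite("pics/s3.png",np.hstack([S["pixels"][60:300,120:400],D["pixels"][60:300,130:400]]))
for k in [("scene",S),("side",D)]:
  for r in finder.tip_of(k[0],"plate_top"):
    if r["conf"]>.3: print(k[0],np.round(r["at"],1),round(r["conf"],2),atz(ray(k[1],r["at"]),.086).round(4))
  for r in finder.regions_of(k[0],"plate_top"):
    if r["conf"]>.3:
      P=np.array([atz(ray(k[1],(x,y)),.086)[:2] for y,x in np.argwhere(r["region"])],np.float32)
      print("reg",r["region"].sum(),r["conf"],P.min(0),P.max(0),cv2.minEnclosingCircle(P))
move([.58,.236,.225],0)
E
python3 e.py
```

```text
scene [331.3 240.1] 0.75 [0.5799 0.2425 0.086 ]
reg 661 0.8 [0.54485595 0.20452069] [0.6200388  0.27316546] ((0.5823730230331421, 0.2393069863319397), 0.03828127682209015)
side [221.7 135. ] 0.8 [0.5817 0.2344 0.086 ]
reg 380 0.96 [0.54401493 0.18129474] [0.6150531  0.27441198] ((0.5761176943778992, 0.22785335779190063), 0.0476255789399147)
t 5.5167 pos [ 0.5674 -0.1316  0.222 ] x [-0.    -0.001 -1.   ] z [ 1.    -0.002 -0.   ] F [-0.1 -0.2 -3.9] open 0.0282
  alt [-0.13 -0.    0.05]
  alt [1.7987e+02 8.0000e-02 0.0000e+00]
shift cm [-0.33 36.76  1.17]
```

View pics/s3.png

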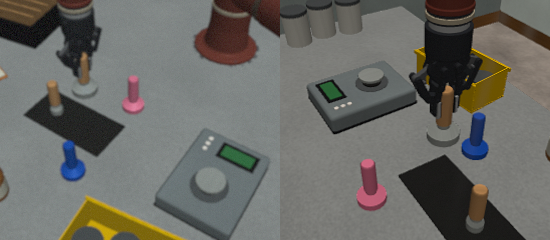

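Tamper lifted upright and clear. I'll move towards the meter and stop short to see the plate with the wrist camera.

Request:
step_arm:
  moves:
    - [[0,1.5,0],[0,0,0],0]
    - [[0,4,0],[0,0,0],0]
    - [[0,7,0.2],[0,0,0],0]
    - [[0,10,0.4],[0,0,0],0]
    - [[0,13,0.6],[0,0,0],0]
    - [[0,16,0.8],[0,0,0],0]
    - [[0,19,1],[0,0,0],0]
    - [[0,21,1.2],[0,0,0],0]
    - [[0,22,1.2],[0,0,0],0]
    - [[0,22,1.2],[0,0,0],0]

```text
t: 6.35
tool_pos: [0.5793, 0.0906, 0.2211]
tool_rot: [-0.001, 1.572, 0.0]
contact_force: [-0.1, -0.8, -5.1]
opening: 0.0278
```

```bash
cat > f.py <<'E'
from h import *
W=cams.get_image("wrist");cv2.imwrite("pics/w4.png",W["pixels"]);print(W["position"])
for r in finder.tip_of("wrist","plate_top"): print(np.round(r["at"],1),round(r["conf"],2),atz(ray(W,r["at"]),.086).round(4))
for r in finder.regions_of("wrist","plate_top"):
  P=np.array([atz(ray(W,(x,y)),.086)[:2] for y,x in np.argwhere(r["region"])],np.float32)
  print("reg",r["region"].sum(),r["conf"],P.min(0),P.max(0),cv2.minEnclosingCircle(P))
move([.58,.236,.225],0)
E
python3 f.py
```

```text
[0.57850718 0.15697978 0.34772859]
reg 2642 0.86 [0.546104   0.20312381] [0.611572   0.22898999] ((0.5788551568984985, 0.22895005345344543), 0.03281692788004875)
t 6.5 pos [0.5797 0.0875 0.2215] x [-0.001 -0.002 -1.   ] z [ 1.    -0.003 -0.001] F [ 1.  -0.2 -3. ] open 0.0283
  alt [-0.17 -0.03  0.1 ]
  alt [1.7983e+02 1.5000e-01 5.0000e-02]
shift cm [-0.38 14.85 -0.02]
```

View pics/w4.png

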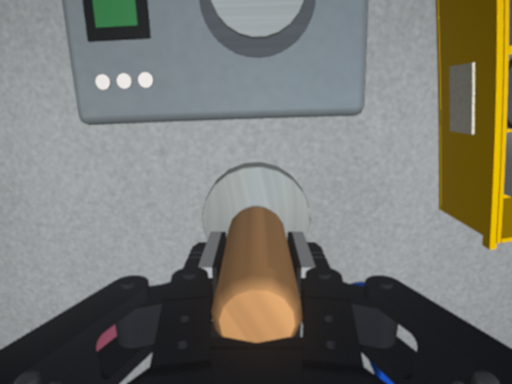

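Request:
step_arm:
  moves:
    - [[0,1,0],[0,0,0],0]
    - [[0,2.5,0],[0,0,0],0]
    - [[0,4,0],[0,0,0],0]
    - [[0,5.5,0],[0,0,0],0]
    - [[0,6.5,0],[0,0,0],0]
    - [[0,7,0],[0,0,0],0]
    - [[0,7,0],[0,0,0],0]
    - [[0,7,0],[0,0,0],0]
    - [[0,7,0],[0,0,0],0]
    - [[0,7,0],[0,0,0],0]

```text
t: 7.33
tool_pos: [0.58, 0.1569, 0.2213]
tool_rot: [0.001, 1.571, -0.005]
contact_force: [0.2, -0.6, -3.8]
opening: 0.0283
```

```bash
sed -i 's/w4/w5/' f.py; cat >> f.py <<'E'
zf=ctrl.get_obs()["tool_pos"][2]-.073
for u in ((203,215),(309.5,215),(256,163)): print("foot edges (top rim)",atz(ray(W,u),zf+.014).round(4))
E
python3 f.py
```

```text
[0.57942667 0.22342266 0.3478391 ]
[252.   81.5] 0.7 [0.576  0.2384 0.086 ]
reg 6932 0.75 [0.5440661 0.2044237] [0.6131944  0.27329984] ((0.5787422060966492, 0.23863467574119568), 0.035399384796619415)
t 7.4833 pos [0.58   0.1571 0.2213] x [-0.001 -0.002 -1.   ] z [ 1.    -0.004 -0.001] F [ 1.1 -0.1 -3.8] open 0.0284
  alt [-0.2  -0.04  0.1 ]
  alt [1.798e+02 1.600e-01 6.000e-02]
shift cm [-0.38  7.89 -0.02]
foot edges (top rim) [0.5474 0.1586 0.1623]
foot edges (top rim) [0.6106 0.1585 0.1623]
foot edges (top rim) [0.579  0.1898 0.1623]
```

View pics/w5.png

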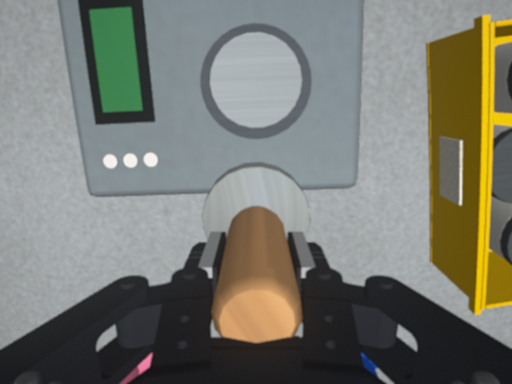

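Request:
step_arm:
  moves:
    - [[0,2,0],[0,0,0],0]
    - [[0,5,0],[0,0,0],0]
    - [[0,7.5,0],[0,0,0],0]
    - [[0,8.1,0],[0,0,0],0]
    - [[1,8.1,0],[0,0,0],0]
    - [[3,8.1,0],[0,0,0],0]
    - [[4.5,8.1,0],[0,0,0],0]
    - [[5.4,8.1,0],[0,0,0],0]
    - [[5.4,8.1,0],[0,0,0],0]
    - [[5.4,8.1,0],[0,0,0],0]

```text
t: 8.32
tool_pos: [0.5798, 0.2372, 0.166]
tool_rot: [0.001, 1.573, -0.005]
contact_force: [0.2, 0.4, -3.1]
opening: 0.0285
```

```bash
cat > g.py <<'E'
from h import *
import sys
S=cams.get_image("scene");D=cams.get_image("side")
a=cv2.resize(S["pixels"][150:300,250:430],None,fx=2.2,fy=2.2);b=cv2.resize(D["pixels"][70:220,150:330],None,fx=2.2,fy=2.2)
cv2.imwrite(sys.argv[1],np.hstack([a,b]))
move([.579,.238,.141],0)
E
python3 g.py pics/p6.png
```

```text
t 8.4167 pos [0.5809 0.2378 0.1682] x [ 0.001 -0.001 -1.   ] z [ 1.    -0.004  0.001] F [-0.7  0.8 -3.5] open 0.0282
  alt [-0.23  0.06  0.08]
  alt [ 1.7977e+02  1.3000e-01 -9.0000e-02]
shift cm [ 2.72  0.03 -0.2 ]
```

View pics/p6.png

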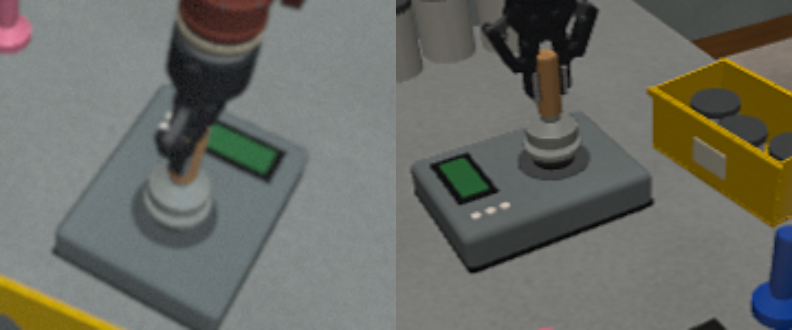

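The foot is just above the plate and concentric with it in both views. Pressing slowly.

Request:
step_arm:
  moves:
    - [[0.3,0,-0.1],[0,0,0],0]
    - [[0.6,0,-0.1],[0,0,0],0]
    - [[0.9,0,-0.1],[0,0,0],0]
    - [[1.2,0,-0.1],[0,0,0],0]
    - [[1.5,0,-0.1],[0,0,0],0]
    - [[1.8,0,-0.1],[0,0,0],0]
    - [[2.1,0,-0.1],[0,0,0],0]
    - [[2.3,0,-0.1],[0,0,0],0]
    - [[2.3,0,-0.1],[0,0,0],0]
    - [[2.3,0,-0.1],[0,0,0],0]

```text
t: 9.25
tool_pos: [0.5804, 0.2379, 0.1462]
tool_rot: [0.002, 1.569, -0.004]
contact_force: [-3.2, -0.1, 5.7]
opening: 0.0282
```

Request:
step_arm:
  moves:
    - [[0.1,0,0],[0,0,0],0]
    - [[0.2,0,0],[0,0,0],0]
    - [[0.3,0,0],[0,0,0],0]
    - [[0.4,0,0],[0,0,0],0]
    - [[0.5,0,0],[0,0,0],0]
    - [[0.6,0,0],[0,0,0],0]
    - [[0.6,0,0],[0,0,0],0]
    - [[0.6,0,0],[0,0,0],0]
    - [[0.6,0,0],[0,0,0],0]
    - [[0.6,0,0],[0,0,0],0]

```text
t: 10.08
tool_pos: [0.5805, 0.2379, 0.1416]
tool_rot: [0.002, 1.569, -0.004]
contact_force: [-4.4, -1.0, 7.5]
opening: 0.0283
```

```bash
python3 -c "
from h import *
move([.579,.238,.141],0);print(ctrl.get_obs()['wrist_torque'])"
```

```text
t 10.0833 pos [0.5805 0.2379 0.1416] x [ 0.002 -0.001 -1.   ] z [ 1.    -0.004  0.002] F [-4.4 -1.   7.5] open 0.0283
  alt [-0.22  0.12  0.07]
  alt [ 1.7978e+02  1.1000e-01 -1.8000e-01]
shift cm [ 0.06  0.01 -0.15]
[-0.33398045  0.81641072 -0.02885434]
```

Request:
step_arm:
  moves:
    - [[0.1,0,0],[0,0,0],0]
    - [[0.2,0,0],[0,0,0],0]
    - [[0.3,0,0],[0,0,0],0]
    - [[0.3,0,0],[0,0,0],0]
    - [[0.3,0,0],[0,0,0],0]
    - [[0.3,0,0],[0,0,0],0]
    - [[0.3,0,0],[0,0,0],0]
    - [[0.3,0,0],[0,0,0],0]
    - [[0.3,0,0],[0,0,0],0]
    - [[0.3,0,0],[0,0,0],0]

```text
t: 10.92
tool_pos: [0.5806, 0.238, 0.1411]
tool_rot: [0.002, 1.569, -0.004]
contact_force: [-7.8, -3.0, 12.2]
opening: 0.0285
```

```bash
python3 g.py pics/p7.png
```

```text
t 11.0167 pos [0.5806 0.238  0.1411] x [ 0.002 -0.001 -1.   ] z [ 1.    -0.004  0.002] F [-6.9 -2.2 12. ] open 0.0281
  alt [-0.21  0.11  0.08]
  alt [ 1.7979e+02  1.3000e-01 -1.7000e-01]
shift cm [ 0.01 -0.   -0.16]
```

View pics/p7.png

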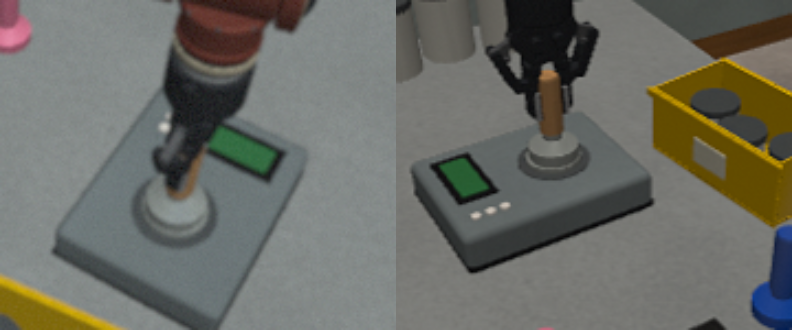

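Bottomed: the force is rising while the height stays at the expected value. Holding with slightly more push.

Request:
step_arm:
  moves:
    - [[0.2,0,0],[0,0,0],0]
    - [[0.2,0,0],[0,0,0],0]
    - [[0.2,0,0],[0,0,0],0]
    - [[0.2,0,0],[0,0,0],0]
    - [[0.2,0,0],[0,0,0],0]
    - [[0.2,0,0],[0,0,0],0]
    - [[0.2,0,0],[0,0,0],0]
    - [[0.2,0,0],[0,0,0],0]
    - [[0.2,0,0],[0,0,0],0]
    - [[0.2,0,0],[0,0,0],0]

```text
t: 11.85
tool_pos: [0.5806, 0.238, 0.1411]
tool_rot: [0.001, 1.569, -0.004]
contact_force: [-5.9, -1.9, 10.1]
opening: 0.0285
```

Request:
step_arm:
  moves:
    - [[0.1,0,0],[0,0,0],0]
    - [[0.1,0,0],[0,0,0],0]
    - [[0.1,0,0],[0,0,0],0]
    - [[0.1,0,0],[0,0,0],0]
    - [[0,0,0],[0,0,0],0]
    - [[-0.6,0,0],[0,0,0],0]
    - [[-1.2,0,0],[0,0,0],0]
    - [[-1.8,0,0],[0,0,0],0]
    - [[-3,0,0],[0,0,0],0]
    - [[-4.5,0,0],[0,0,0],0]

```text
t: 12.68
tool_pos: [0.5793, 0.2378, 0.1843]
tool_rot: [0.001, 1.573, -0.005]
contact_force: [0.0, 0.7, -4.1]
opening: 0.0282
```

```bash
python3 -c "
from h import *
move([.568,-.1315,.20],0)"
```

```text
t 12.6833 pos [0.5793 0.2378 0.1843] x [-0.002 -0.003 -1.   ] z [ 1.    -0.004 -0.002] F [ 0.   0.7 -4.1] open 0.0282
  alt [-0.21 -0.12  0.15]
  alt [179.79   0.24   0.19]
shift cm [ -1.47 -36.94  -1.  ]
```

Request:
step_arm:
  moves:
    - [[-1.5,0,0],[0,0,0],0]
    - [[-3,-1,0],[0,0,0],0]
    - [[-3.5,-3,0],[0,0,0],0]
    - [[-3.5,-6,-0.1],[0,0,0],0]
    - [[-3.5,-9,-0.2],[0,0,0],0]
    - [[-3.5,-12,-0.3],[0,0,0],0]
    - [[-3.5,-15,-0.4],[0,0,0],0]
    - [[-3.5,-18,-0.5],[0,0,0],0]
    - [[-3.5,-21,-0.6],[0,0,0],0]
    - [[-3.5,-23,-0.6],[0,0,0],0]

```text
t: 13.52
tool_pos: [0.5722, 0.0047, 0.2207]
tool_rot: [0.001, 1.572, -0.007]
contact_force: [0.0, 0.4, -4.2]
opening: 0.0282
```

```bash
python3 -c "
from h import *
move([.568,-.1315,.20],0)"
```

```text
t 13.5167 pos [0.5722 0.0047 0.2207] x [-0.001 -0.004 -1.   ] z [ 1.    -0.005 -0.001] F [ 0.   0.4 -4.2] open 0.0282
  alt [-0.31 -0.08  0.24]
  alt [1.7969e+02 3.7000e-01 1.2000e-01]
shift cm [  2.13 -13.61  -0.35]
```

Move above the spot and square the orientation, then check the plate and the scene from the fixed cameras.

Request:
step_arm:
  moves:
    - [[0,-2,0],[-0.3,0,0],0]
    - [[0,-5,-0.1],[-0.3,0,0],0]
    - [[0,-8,-0.2],[-0.3,0,0],0]
    - [[0,-11,-0.4],[-0.3,0,0],0]
    - [[0,-13,-0.4],[-0.3,0,0.2],0]
    - [[0,-13.6,-0.4],[-0.3,0,0.2],0]
    - [[3,-13.6,-0.4],[-0.3,0,0.2],0]
    - [[6,-13.6,-0.4],[-0.3,0,0.2],0]
    - [[8,-13.6,-0.4],[-0.3,0,0.2],0]
    - [[9,-13.6,-0.4],[-0.3,0,0.2],0]

```text
t: 14.35
tool_pos: [0.5652, -0.1309, 0.1278]
tool_rot: [0.001, 1.577, 0.001]
contact_force: [-1.0, 0.1, -3.5]
opening: 0.0285
```

```bash
python3 -c "
from h import *
move([.568,-.1315,.080],0)"
```

```text
t 14.35 pos [ 0.5652 -0.1309  0.1278] x [-0.007  0.001 -1.   ] z [ 1.    -0.    -0.007] F [-1.   0.1 -3.5] open 0.0285
  alt [-0.01 -0.38 -0.08]
  alt [ 1.7999e+02 -1.3000e-01  6.0000e-01]
shift cm [ 4.78 -0.07  0.31]
```

Request:
step_arm:
  moves:
    - [[1,0,0.2],[0,-0.3,0],0]
    - [[2,0,0.3],[0,-0.3,0],0]
    - [[3,0,0.3],[0,-0.3,0],0]
    - [[3.8,0,0.3],[0,-0.3,0],0]
    - [[4.2,0,0.3],[0,-0.3,0],0]
    - [[4.4,0,0.3],[0,-0.3,0],0]
    - [[4.5,0,0.3],[0,-0.3,0],0]
    - [[4.5,0,0.3],[0,-0.3,0],0]
    - [[4.5,0,0.3],[0,-0.3,0],0]
    - [[4.5,0,0.3],[0,-0.3,0],0]

```text
t: 15.18
tool_pos: [0.5683, -0.131, 0.0835]
tool_rot: [0.001, 1.571, 0.001]
contact_force: [0.1, 0.8, -4.2]
opening: 0.028
```

```bash
python3 -c "
from h import *
move([.568,-.1315,.0785],0)"
```

```text
t 15.1833 pos [ 0.5683 -0.131   0.0835] x [-0.     0.001 -1.   ] z [ 1. -0. -0.] F [ 0.1  0.8 -4.2] open 0.028
  alt [-0.02 -0.01 -0.06]
  alt [ 1.7998e+02 -9.0000e-02  2.0000e-02]
shift cm [ 0.5  -0.05 -0.03]
```

Request:
step_arm:
  moves:
    - [[0.1,0,0],[0,0,0],0]
    - [[0.2,0,0],[0,0,0],0]
    - [[0.3,0,0],[0,0,0],0]
    - [[0.4,0,0],[0,0,0],0]
    - [[0.5,0,0],[0,0,0],0]
    - [[0.5,0,0],[0,0,0],0]
    - [[0.5,0,0],[0,0,0],0]
    - [[0.5,0,0],[0,0,0],0]
    - [[0.5,0,0],[0,0,0],0]
    - [[0.5,0,0],[0,0,0],0]

```text
t: 16.02
tool_pos: [0.5684, -0.131, 0.0792]
tool_rot: [0.001, 1.571, 0.001]
contact_force: [-5.2, 1.9, 4.7]
opening: 0.0283
```

Standing on the mat. Opening gradually.

Request:
step_arm:
  moves:
    - [[0,0,0],[0,0,0],0.4]
    - [[0,0,0],[0,0,0],0.5]
    - [[0,0,0],[0,0,0],0.6]
    - [[0,0,0],[0,0,0],0.8]
    - [[0,0,0],[0,0,0],1]
    - [[0,0,0],[0,0,0],1]
    - [[0,0,0],[0,0,0],1]
    - [[0,0,0],[0,0,0],1]
    - [[0,0,0],[0,0,0],1]
    - [[0,0,0],[0,0,0],1]

```text
t: 16.85
tool_pos: [0.5684, -0.131, 0.0793]
tool_rot: [0.001, 1.571, 0.001]
contact_force: [0.3, 1.2, -0.7]
opening: 0.0858
```

Request:
step_arm:
  moves:
    - [[-1,0,0],[0,0,0],1]
    - [[-2.5,0,0],[0,0,0],1]
    - [[-4,0,0],[0,0,0],1]
    - [[-6,0,0],[0,0,0],1]
    - [[-8,0,0],[0,0,0],1]
    - [[-10,0,0],[0,0,0],1]
    - [[-12,0,0],[0,0,0],1]
    - [[-14,0,0],[0,0,0],1]
    - [[-15,0,0],[0,0,0],1]
    - [[-15,0,0],[0,0,0],1]

```text
t: 17.68
tool_pos: [0.57, -0.1317, 0.2334]
tool_rot: [-0.001, 1.565, -0.001]
contact_force: [0.1, -0.1, 1.0]
opening: 0.0856
```

```bash
python3 - <<'E'
from h import *
S=cams.get_image("scene");D=cams.get_image("side")
for k in [("scene",S),("side",D)]:
  for n,z in (("tamper_mid",.061),("plate_top",.086)):
    for r in finder.tip_of(k[0],n):
      if r["conf"]>.4: print(k[0],n,np.round(r["at"],1),round(r["conf"],2),atz(ray(k[1],r["at"]),z).round(4))
a=S["pixels"][80:340,60:420];b=D["pixels"][80:340,140:450]
cv2.imwrite("pics/f8.png",np.hstack([a,b]));move([.568,-.1315,.2])
E
```

```text
scene tamper_mid [207.5 175.3] 0.95 [ 0.569 -0.131  0.061]
scene tamper_mid [191.4 217.8] 0.82 [ 0.7021 -0.073   0.061 ]
scene tamper_mid [256.2 152.6] 0.62 [ 0.4228 -0.0749  0.061 ]
scene plate_top [327.1 238.7] 0.75 [0.5821 0.2327 0.086 ]
side tamper_mid [292.4 226.9] 0.74 [ 0.5738 -0.1316  0.061 ]
side tamper_mid [219.7 244.2] 0.66 [ 0.4209 -0.0982  0.061 ]
side tamper_mid [323.9 193.2] 0.55 [ 0.6956 -0.0785  0.061 ]
side plate_top [221.1 133.3] 0.88 [0.5839 0.2432 0.086 ]
t 17.9833 pos [ 0.5677 -0.1309  0.2273] x [-0.003  0.002 -1.   ] z [ 1.    -0.    -0.003] F [ 1.  -0.5 -0.6] open 0.0854
shift cm [ 2.73 -0.07  0.04]
```

View pics/f8.png

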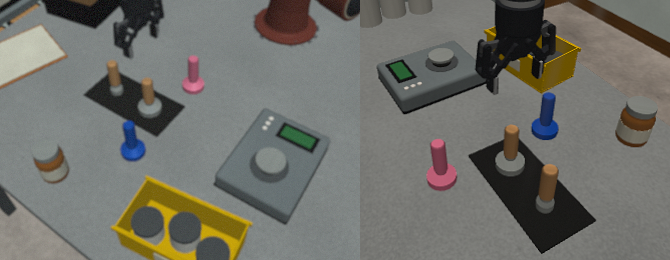

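The tamper stands upright on the mat, the plate is back up, nothing else has moved and the gripper is clear. Handing in.

```bash
python3 -c "
from h import *
print(ctrl.finish_job())"
```

```text
the job is handed in; nothing more can be done
None
```

I pressed the broad-footed tamper on the meter's plate until it bottomed, held it there, stood the tamper back on the mat and handed the job in. That was at about 18 s on the robot's clock.

- **Press:** The foot and plate centres matched to about 1 mm in the wrist view. The plate bottomed with the tool at the expected height of 0.141 m. The net push there was about 13–16 N, and I held it for roughly 1.5–2 s. A sideways force of about 6–8 N also showed at the wrist during the hold.
- **Last check:** The final scene and side pictures show the plate back up and the broad tamper upright at about (0.57, -0.13) on the mat. The narrow tamper, jar, bin and both look-alikes are where they were, with the gripper open and about 0.15 m above where it released the tamper.
- **Disagreements:** The two fixed cameras differed by about 5 mm on the tamper and up to 10 mm on the plate. I used the wrist camera for the tamper grasp and for centring on the plate.
- **Not checked:** I saw no change on the meter's screen, so the reading itself is inferred from the press. No check failed.

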